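Wedge the phone tight in the repair fixture

ROBOT

A 7-joint arm with a two-finger parallel gripper is mounted at the origin on the work surface. World frame = base frame: x ahead of the robot, y to its left, z up, the work surface at z = 0. Lengths are in m, angles in rad, forces in N, time in s.
With the tool pointing down it reaches from about 0.4 to 0.875 m from the base axis. Payload 19.3 kg.
Tool frame: the origin (TCP) lies at the very end of the fingers, on their centre line; the grasp point (between the pads) lies 19 mm behind it; z points along the fingers, y is the line along which they close (so a half turn about z gives the same grasp; the last joint's range is limited). The gripper opens to 85 mm and grips with 20 to 120 N. Pads are 22 mm wide; open, the fingers measure 114 mm over their backs; the gripper's body (76 mm by 85 mm) begins 54 mm behind the grasp point. The pads swing forward as they close: fully open they stand 13 mm farther back than shut.
Start: joints at [1.242, 0.521, -0.036, 1.599, 0.021, 1.021, -0.113], TCP at [0.16, -0.604, 0.231] pointing down, gripper open.
Joint ranges: [-2.91, 2.91], [-0.3, 2.13], [-1.5, 1.42], [0.17, 2.43], [-1.26, 4.41], [0.16, 1.93], [-2.52, 2.52]. Speed limits (rad/s): [1.89, 1.89, 2.39, 2.39, 3.01, 3.01, 3.01].

INTERFACE

Orientations are given as [roll, pitch, yaw] about the fixed x, y, z axes, in that order (R = Rz(yaw) Ry(pitch) Rx(roll)).
In Python, from workcell import bot gives the robot as it stands.
- The arm moves only by the shell command python3 -m crank 'ROWS' [FORCE]. ROWS is a JSON object of lists of equal length, an entry for each row: "travel": the shift along the world's x, y, z in cm, a list of three; "turn": the turn, a rotation vector about the world's x, y, z in degrees, a list of three; "gripper": the closure, from 0 (fully open) to 1 (shut). A call has exactly 5 rows; each row is the pose to reach, as a shift and turn from the pose commanded when the call began; what a row does not reach only later rows make up. A row lasts 1/10 s, in which the tool goes at most 50 mm and 8.59 degrees, less where a joint would pass 70% of its speed; a pose out of reach is approached as far as the arm can. A call with a gripper value outside its range is refused whole. The fingers move at their own pace and stop on an object; FORCE is the grip in N (left out, the last holds). Time passes only in rows, so rows that repeat a pose let the fingers close, or fill a call up. It gives the time, the measured TCP pose, the force, the opening and the grip force at its end, in the units of the state.
- bot.observe(): the state, without advancing time (a new reading comes with each control period).
- bot.grab_frame(name): name is "side" or "top"; returns a dict with "pixels" (384x512x3 uint8, red, green, blue), "fx", "fy", "cx", "cy" (pixels), "extrinsics" (4x4, takes a point from world to camera coordinates). Camera axes: x right, y down, z forward; pixel columns grow to the right and rows downward; lengths in m; the calibration is good to about 2 mm. A picture is of the moment at which its call begins. There is no depth.
- bot.job_done(): hands the job in; it is judged then, once.
The state is a dict: "clock": time; "qpos": joint angles; "qd": joint speeds; "joint_efforts": joint torques, N m; "position": TCP position; "tool_rot": TCP orientation; "force": force on the tool from outside, world axes, zero at the start; "moment": the same for the moment, N m; "grip_width": finger opening in m; "finger_force": force on a finger pad.
Only numpy, scipy, OpenCV 4.12 (cv2) and the standard library are available. Lean on these libraries where they do the work, as an engineer would, in place of code of your own. Each camera call takes 0.05 s, during which the arm holds its last target. There are 200 camera calls.

TASK

The phone lies loose in the bay of the repair fixture. Take the tapered key by its orange head from the grey stand, start it upright, point down, in the slot between the fixture's steel back stop and its blue jaw, and let go of it there; then tap or press its head down from above until it is wedged tight and the jaw clamps the phone firmly - feel for it, since the slot's width is not known exactly and too hard a push cracks the phone. Leave the key standing tight in the slot, and leave the phone and the other things on the bench alone.

Things in the scene. Friction and masses are not known exactly. Their poses are not given: they have to be found in the camera images.
- key: Loose wedge key, 80 mm tall, about 0.05 kg, hanging upright in the stand. Origin: tip (lower end); z up. Aluminium shank z 0 to 54 mm, 20 mm wide in x, centred; its -y face is upright at y = -5 mm, its +y face slopes 1 in 6 from y = -1 mm at the tip (4 mm thick) to y = +8 mm at the head. Orange head z 54 to 80 mm, 36 mm (x) by 22 mm (y), centred on the origin; grip it across y.
- key_top (a point): Middle of the top of the key's orange head, 80 mm straight above the key's origin. When the key is tight, its head still stands well clear of the jaw; let go, it stays wedged by friction.
- stand: Fixed grey plastic stand, 70 x 50 mm, 65 mm tall, with an upright through hole in which the key hangs; the head's underside rests on its top. Origin: centre of its underside, on the bench.
- fixture: Fixed aluminium phone clamp, base plate 170 x 170 x 15 mm (x -85 to 85, y -45 to 125 mm). Origin: on the bench under the middle of the key slot; z up. From -y to +y: dark steel back stop, key slot, blue jaw (nose at y = 25 mm), phone, phone stop faced with firm rubber (y = 97 mm). The key goes in with its x and y axes along the fixture's.
- slot (a point): Mouth of the key slot, 68 mm above the fixture's origin, level with the tops of jaw, back stop and cheeks. At the start the mouth is about 8 mm wide in y (-5 to +3 mm from here) and 26 mm in x, between two aluminium cheeks. The slot is 53 mm deep. The tip of a tight key stands about 34 mm below the mouth (22 to 48 mm).
- stop_edge (a point): Nominal top edge of the back stop's upright face, 5 mm to -y of slot. The back stop is a 60 mm wide dark steel block bolted in long holes: it may really stand up to 1.6 mm either way in y from this nominal point (not measured).
- jaw: Blue jaw, 60 mm wide, sliding along the fixture's y (stiffly, about 2 N friction, no spring, starts fully back). Its frame coincides with the fixture's at the start and moves to +y as the key drives it, 1 to 2 mm until the phone is clamped. The clamp must end above 6 N; the phone cracks above 28 N.
- wedge_face (a point): Middle of the top edge of the jaw's steel wedge face, which leans 1 in 6 to match the key's sloping face. A slow, steady push on the head clamps the phone with about 0.6 to 1 times the push: 14 to 20 N of push is right, and it stays clamped when let go. The push rises from about 4 N to 18 N over the last 3 to 8 mm of travel.
- phone: Loose black smartphone, 146 x 71 x 8 mm, 0.18 kg, lying flat in the bay with about 0.5 mm play on either side. Origin: centre of its underside, 15 mm above the bench.
- spool: Bystander: aluminium solder spool, 52 mm across, 42 mm tall. Origin: centre of its underside.
- flux: Bystander: blue flux bottle with a red cap, 36 mm across, 75 mm tall. Origin: centre of its underside.
- jar: Bystander: amber glass jar with a steel lid, 44 mm across, 55 mm tall. Origin: centre of its underside.
Mind the look-alikes: they are no part of the job. What is shaped like the key but purple or yellow is not meant.

How it is judged:
On the way, in this order (a step that is already met when the one before it is completed fails the run):
1. the key stands in the slot, at least 8 mm deep and within about 11 degrees of upright, let go by the fingers (z of key in the frame of slot between -0.052 and -0.008 m and horizontal distance between key and slot below 0.008 m and angle between key's own z axis and vertical below 0.2 rad and contact force between the fingers and key below 0.1 N), for 0.2 s.
2. the key is driven until the jaw clamps the phone with more than 6 N (contact force between jaw and phone above 6 N), for 0.2 s.
At the end, for the whole second after the job is handed in: The key stands in the slot (tip 8 to 52 mm below the mouth and within 8 mm of its middle, upright within 0.08 rad), let go and at rest, wedged with more than 6 N so that the jaw presses the phone with more than 6 N; the phone lies flat (within 0.05 rad) and at rest (z of key in the frame of slot between -0.052 and -0.008 m and horizontal distance between key and slot below 0.008 m and angle between key's own z axis and vertical below 0.08 rad and contact force between jaw and phone above 6 N and contact force between key and jaw above 6 N and linear speed of each of key, phone below 0.01 m/s and angle between phone's own z axis and vertical below 0.05 rad); the robot touches nothing.
It fails at once if the phone is cracked: the jaw presses it with more than 28 N (contact force between jaw and phone above 28 N).
It fails at once if the robot presses on the phone itself (more than 3 N) (contact force between any of the arm, the fingers and phone above 3 N).
It fails at once if the phone is moved more than 12 mm (distance of phone from where it was at the start of the episode above 0.012 m).
It fails at once if the spool, the flux bottle or the jar is moved more than 15 mm (distance of any of spool, flux, jar from where it was at the start of the episode above 0.015 m).
It also fails if it takes over 61 s, if anything falls off the work surface, if the arm or the gripper's body presses on something with over 40 N, if the wrist force passes 120 N, or if a joint passes its speed limit or range.

## Working session

There is one attempt and no reset: what is moved stays moved. The work goes in short steps, Python scripts to look and compute and a shell command to move; the robot and the scene stay as the last step left them, time stands still between calls to the robot, and variables do not carry over. Pictures are saved under pics/ and viewed, at most 10 in all, crops included, and the job is handed in when it is done.

```bash
mkdir -p pics; ls; python3 - <<'E'
from workcell import bot
import cv2,numpy as np
o=bot.observe(); print({k:np.round(v,3).tolist() for k,v in o.items()})
for n in("side","top"):
    f=bot.grab_frame(n); cv2.imwrite(f"pics/{n}0.png",f["pixels"][:,:,::-1]); np.savez(f"pics/{n}0.npz",**f)
    print(n,f["fx"],f["fy"],f["cx"],f["cy"],np.round(f["extrinsics"],4).tolist())
E
```

```text
pics
{'clock': 0.0, 'qpos': [1.242, 0.522, -0.036, 1.6, 0.021, 1.021, -0.113], 'qd': [0.001, -0.001, -0.0, 0.002, 0.001, -0.0, -0.001], 'joint_efforts': [0.003, -92.708, 1.982, -36.992, 0.018, 0.008, -0.0], 'position': [0.16, -0.604, 0.231], 'tool_rot': [-3.14, 0.0, 0.259], 'force': [-0.2, 0.023, -0.325], 'moment': [-0.055, 0.015, 0.041], 'finger_force': 0.0, 'grip_width': 0.085}
side 464.4060002297395 464.4060002297395 260.5721436949365 190.0268036777892 [[0.9544, -0.2984, -0.0002, -0.5428], [-0.1803, -0.5762, -0.7972, 0.1211], [0.2378, 0.7609, -0.6037, 0.968], [0.0, 0.0, 0.0, 1.0]]
top 422.9164166003925 422.9164166003925 261.7613548792308 190.84499100246467 [[-0.0222, -0.9997, -0.0059, -0.0457], [-0.9936, 0.0227, -0.1102, 0.5532], [0.1103, 0.0034, -0.9939, 1.0999], [0.0, 0.0, 0.0, 1.0]]
```

View pics/side0.png

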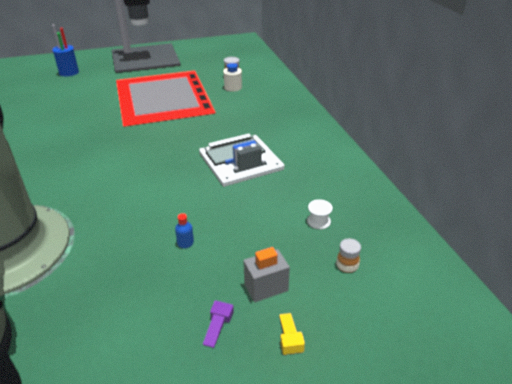

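View pics/top0.png

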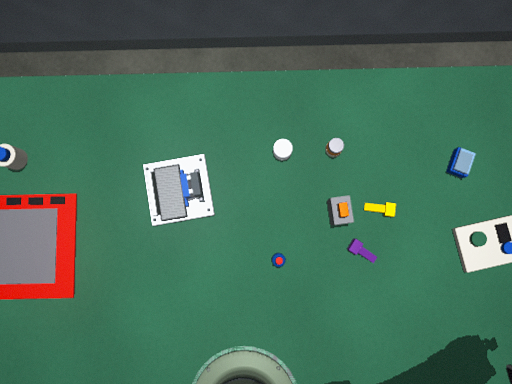

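The side view shows the key's orange head in the stand at (266,258) and the fixture at (241,157). In the top view the head is at (343,210) and the fixture at (179,190), with the back stop on the -y side. Next I'll measure with masks and enlarge both areas.

```bash
cat > h.py <<'E'
import numpy as np,cv2
def load(n): return dict(np.load(f"pics/{n}.npz"))
def K(f): return np.array([[f["fx"],0,f["cx"]],[0,f["fy"],f["cy"]],[0,0,1.]])
def proj(f,p):
    c=f["extrinsics"]@np.append(p,1); u=K(f)@c[:3]; return u[:2]/u[2]
def plane(f,uv,z):
    R,t=f["extrinsics"][:3,:3],f["extrinsics"][:3,3]; o=-R.T@t
    d=R.T@np.linalg.inv(K(f))@np.array([*uv,1.]); return o+d*(z-o[2])/d[2]
def tri(fa,ua,fb,ub):
    X=cv2.triangulatePoints(K(fa)@fa["extrinsics"][:3],K(fb)@fb["extrinsics"][:3],np.float64(ua).reshape(2,1),np.float64(ub).reshape(2,1)); return X[:3,0]/X[3,0]
def mask(f,lo,hi):
    h=cv2.cvtColor(f["pixels"],cv2.COLOR_RGB2HSV); return cv2.inRange(h,lo,hi)
def blobs(m,amin=15):
    n,l,s,c=cv2.connectedComponentsWithStats(m); return [(s[i].tolist(),np.round(c[i],1).tolist()) for i in range(1,n) if s[i,4]>=amin]
def crop(f,u,v,w,h,k): return cv2.resize(f["pixels"][v:v+h,u:u+w,::-1],None,fx=k,fy=k,interpolation=cv2.INTER_CUBIC)
E
python3 - <<'E'
from h import *
s,t=load("side0"),load("top0")
a=np.hstack([crop(s,190,125,100,75,4),crop(t,135,145,100,75,4)]);b=np.hstack([crop(s,220,235,100,75,4),crop(t,300,175,100,75,4)])
cv2.imwrite("pics/c0.png",np.vstack([a,b]))
for n,f in(("s",s),("t",t)):
    o=mask(f,(5,170,120),(16,255,255)); print(n,"orange",blobs(o))
    w=mask(f,(0,0,170),(180,60,255)); bl=blobs(w,150); print("white",bl)
    for col,lo,hi in(("blue",(108,150,60),(125,255,255)),):print(col,blobs(mask(f,lo,hi)))
    for m,nm in((o,"orange"),(w,"white")):
        c=max(cv2.findContours(m,cv2.RETR_EXTERNAL,cv2.CHAIN_APPROX_NONE)[0],key=cv2.contourArea)
        print(nm,np.round(cv2.boxPoints(cv2.minAreaRect(c)),1).tolist(),cv2.approxPolyDP(cv2.convexHull(c),2.5,True)[:,0].tolist())
E
```

```text
s orange [([256, 248, 21, 20, 303], [265.9, 257.2])]
white [([199, 133, 86, 51, 1539], [238.5, 159.3]), ([308, 199, 25, 17, 340], [319.9, 207.0]), ([4, 206, 64, 84, 1850], [40.2, 249.9]), ([340, 238, 21, 16, 245], [350.2, 245.3])]
blue [([53, 45, 25, 31, 495], [65.5, 60.5]), ([227, 64, 10, 7, 58], [231.8, 66.7]), ([234, 141, 21, 7, 45], [244.4, 143.9]), ([226, 159, 8, 4, 19], [229.6, 160.8]), ([176, 223, 17, 24, 272], [184.2, 234.2])]
orange [[253.89999389648438, 252.5], [273.79998779296875, 246.60000610351562], [278.3999938964844, 261.8999938964844], [258.5, 267.8999938964844]] [[272, 248], [276, 254], [275, 262], [260, 267], [256, 253]]
white [[197.60000610351562, 145.1999969482422], [272.5, 123.80000305175781], [284.6000061035156, 166.0], [209.6999969482422, 187.39999389648438]] [[284, 164], [224, 183], [199, 148], [209, 142], [246, 133], [255, 134]]
t orange [([339, 205, 10, 12, 23], [341.7, 212.5])]
white [([273, 138, 20, 20, 300], [282.6, 147.7]), ([329, 138, 15, 14, 166], [335.9, 144.5]), ([0, 144, 15, 22, 154], [7.9, 154.2]), ([143, 154, 71, 72, 1814], [181.5, 187.8]), ([155, 166, 30, 53, 1139], [169.6, 192.2]), ([331, 196, 22, 28, 285], [341.2, 209.6]), ([455, 215, 57, 57, 1816], [483.1, 244.9]), ([226, 352, 48, 23, 591], [249.6, 361.3])]
blue [([0, 147, 10, 14, 104], [3.7, 154.1]), ([447, 148, 21, 29, 192], [455.0, 164.2]), ([180, 170, 9, 36, 169], [184.2, 186.3]), ([502, 241, 10, 13, 102], [507.0, 247.5]), ([272, 254, 13, 12, 67], [277.6, 258.7])]
orange [[334.6000061035156, 209.0], [339.0, 205.0], [348.0, 215.0], [343.6000061035156, 219.0]] [[348, 215], [340, 215], [339, 205]]
white [[140.8000030517578, 164.3000030517578], [203.6999969482422, 153.1999969482422], [214.60000610351562, 214.5], [151.60000610351562, 225.60000610351562]] [[203, 154], [213, 214], [152, 225], [143, 164]]
```

View pics/c0.png

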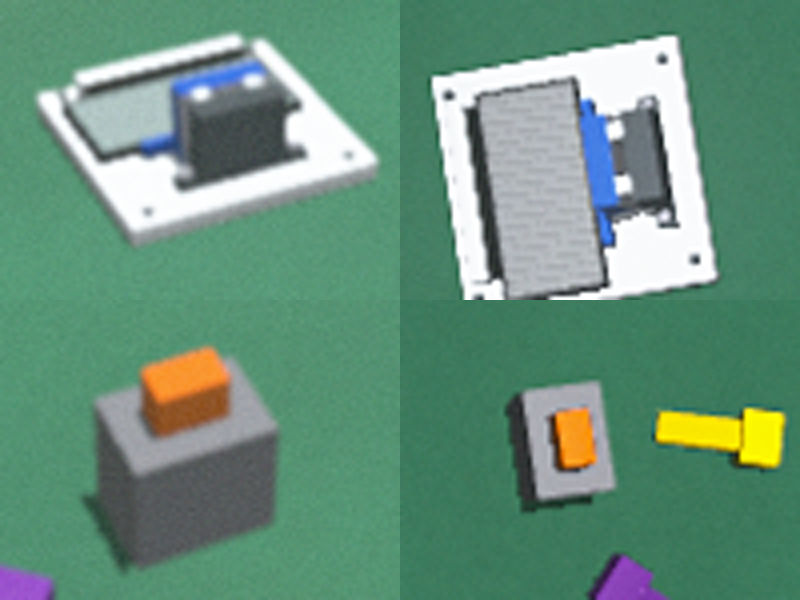

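The crops show the plate corners, the two bright cheeks with the slot between them at about top px (190,184), and the bright orange top face of the head in both views. Next I'll do the sub-pixel fits.

```bash
cat > m1.py <<'E'
from h import *
s,t=load("side0"),load("top0")
def up(f,u,v,w,h,k=8): return cv2.resize(f["pixels"][v:v+h,u:u+w],None,fx=k,fy=k,interpolation=cv2.INTER_CUBIC)
def unup(p,u,v,k=8): return (np.array(p)+.5)/k-.5+np.array([u,v])
def big(m): return max(cv2.findContours(m,cv2.RETR_EXTERNAL,cv2.CHAIN_APPROX_NONE)[0],key=cv2.contourArea)
res={}
for n,f,(u,v) in(("s",s,(245,238)),("t",t,(325,195))):
    im=up(f,u,v,40,40); h=cv2.cvtColor(im,cv2.COLOR_RGB2HSV)
    m0=cv2.inRange(h,(3,150,60),(20,255,255)); V=h[...,2][m0>0]
    th,_=cv2.threshold(V.reshape(-1,1),0,255,cv2.THRESH_OTSU)
    m=m0&cv2.inRange(h[...,2],int(th),255)
    for nm,mm in(("all",m0),("bright",m)):
        c=big(mm); M=cv2.moments(c); cen=unup((M["m10"]/M["m00"],M["m01"]/M["m00"]),u,v); box=unup(cv2.boxPoints(cv2.minAreaRect(c)),u,v)
        res[n,nm]=cen; print(n,nm,np.round(cen,2),"otsu",th,cv2.contourArea(c)/64,np.round(box,1).tolist())
        print("  on z=.091:",[np.round(plane(f,b,.091)[:2],4).tolist() for b in box], np.round(plane(f,cen,.091),4))
print("head top tri",tri(s,res["s","bright"],t,res["t","bright"]),tri(s,res["s","bright"],t,res["t","all"]))
# plate: fit lines to hull quad in both views
for n,f,(u,v,w,hh) in(("t",t,(130,140,100,95)),("s",s,(185,120,110,75))):
    im=up(f,u,v,w,hh,4); h=cv2.cvtColor(im,cv2.COLOR_RGB2HSV)
    m=cv2.bitwise_not(cv2.inRange(h,(60,90,0),(100,255,255))) if n=="t" else cv2.inRange(h,(0,0,150),(180,70,255))
    m=cv2.morphologyEx(m,cv2.MORPH_OPEN,np.ones((5,5)))
    c=cv2.convexHull(big(m)); q=cv2.approxPolyDP(c,12,True)[:,0]
    uv=unup(q,u,v,4); print(n,"plate",[(np.round(a,1).tolist(),np.round(plane(f,a,.015)[:2],4).tolist()) for a in uv])
im=up(t,130,140,100,95,4);
m=cv2.inRange(cv2.cvtColor(im,cv2.COLOR_RGB2HSV),(0,0,150),(180,70,255))
print("white blobs",[(a,np.round(unup(c,130,140,4),1).tolist()) for a,c in blobs(m,60)])
E
python3 m1.py
python3 - <<'E'
from h import *
t=load("top0"); print("cheeks",plane(t,(188.8,176.3),.068),plane(t,(191,192),.068))
im=crop(t,170,160,40,50,10); cv2.imwrite("pics/c1.png",np.hstack([im,crop(load("side0"),225,135,40,50,10)]))
E
```

```text
s all [265.84 257.27] otsu 194.0 323.7265625 [[253.0, 252.5], [273.9, 245.9], [278.9, 262.2], [258.0, 268.7]]
  on z=.091: [[0.4739, -0.2576], [0.5149, -0.2529], [0.5104, -0.294], [0.471, -0.2978]] [ 0.4922 -0.2758  0.091 ]
s bright [265.77 253.58] otsu 194.0 175.1796875 [[254.8, 251.9], [273.9, 245.9], [276.8, 255.2], [257.7, 261.2]]
  on z=.091: [[0.4774, -0.2572], [0.5149, -0.2529], [0.5122, -0.2768], [0.4757, -0.2806]] [ 0.4949 -0.2671  0.091 ]
t all [343.01 209.42] otsu 179.0 128.1328125 [[336.9, 203.0], [346.7, 201.6], [348.8, 216.0], [339.0, 217.4]]
  on z=.091: [[0.5102, -0.2469], [0.5132, -0.2716], [0.4769, -0.2752], [0.474, -0.2505]] [ 0.4937 -0.2614  0.091 ]
t bright [343.48 209.06] otsu 179.0 110.9921875 [[338.2, 202.8], [346.7, 201.6], [348.7, 215.5], [340.2, 216.7]]
  on z=.091: [[0.5106, -0.2501], [0.5132, -0.2716], [0.4781, -0.2751], [0.4756, -0.2536]] [ 0.4946 -0.2627  0.091 ]
head top tri [ 0.49546606 -0.26350941  0.08731364] [ 0.49524164 -0.26258379  0.08640642]
t plate [([204.1, 153.4], [0.6606, 0.0975]), ([214.6, 214.1], [0.4935, 0.0703]), ([151.6, 225.6], [0.4664, 0.2401]), ([142.4, 163.6], [0.636, 0.2666])]
s plate [([284.1, 163.4], [0.6636, 0.1007]), ([283.6, 168.4], [0.6547, 0.0797]), ([223.6, 184.9], [0.4931, 0.0567]), ([198.4, 148.4], [0.4675, 0.2379]), ([208.9, 141.9], [0.5017, 0.2625]), ([248.6, 132.6], [0.6201, 0.2782]), ([256.6, 134.6], [0.6385, 0.2607])]
white blobs [([51, 55, 287, 289, 30308], [181.4, 187.5]), ([100, 103, 122, 215, 19001], [169.7, 192.2]), ([234, 193, 20, 24, 347], [190.6, 190.7])]
cheeks [0.59016699 0.13028509 0.068     ] [0.54903765 0.12472245 0.068     ]
```

View pics/c1.png

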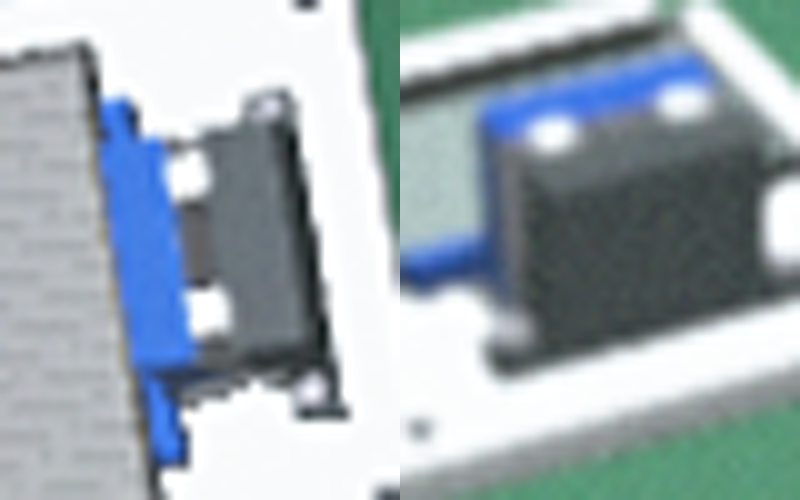

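The top crop shows the cheeks at px (188.4,177) and (190.5,190.8), with the stop edge at about u=190.3. The head centre is about (0.495,-0.264) with its top at about z=0.089 and yaw about 6°. The fixture origin is about (0.570,0.129) with yaw about 8.9°. These agree with the given sizes, so I'll move above the key.

```bash
python3 -m crank '{"travel":[[3,3,0],[6,6,0],[9,9,0],[12,12,0],[15,15,0]],"turn":[[0,0,0],[0,0,0],[0,0,-3],[0,0,-6],[0,0,-9]],"gripper":[0,0,0,0,0]}' 40
python3 -m crank '{"travel":[[3,3,0],[6,6,0],[9,9,0],[12,12,0],[15,15,0]],"turn":[[0,0,0],[0,0,0],[0,0,0],[0,0,0],[0,0,0]],"gripper":[0,0,0,0,0]}'
python3 -m crank '{"travel":[[2,2,-1],[3,3,-2],[3,3,-4],[3,3,-6],[3,3,-6]],"turn":[[0,0,0],[0,0,0],[0,0,0],[0,0,0],[0,0,0]],"gripper":[0,0,0,0,0]}'
python3 - <<'E'
from h import *
s,t=load("side0"),load("top0")
print("cheeks tri",tri(s,(253,144.7),t,(188.3,177)),tri(s,(239.7,148),t,(190.5,190.7)))
a=np.radians(8.9);o=np.array([.5703,.1291]);yv=np.array([-np.sin(a),np.cos(a)]);xv=np.array([np.cos(a),np.sin(a)])
for nm,u in(("stop",(190.3,183.5)),("jawblue",(188,183.5)),("ck1",(188.4,177)),("ck2",(190.5,190.8))):
    d=plane(t,u,.068)[:2]-o; print(nm,"fixture xy",np.round([d@xv,d@yv],4))
E
```

```text
clock: 0.6
position: [0.3108, -0.4527, 0.2311]
tool_rot: [-3.141, 0.0, 0.099]
force: [1.3, -1.2, -0.2]
grip_width: 0.0857
finger_force: 0.0
clock: 1.1
position: [0.4608, -0.3027, 0.2312]
tool_rot: [-3.141, 0.0, 0.102]
force: [0.6, -0.6, 0.2]
grip_width: 0.0856
finger_force: 0.0
clock: 1.6
position: [0.4882, -0.2742, 0.1688]
tool_rot: [-3.14, 0.004, 0.101]
force: [-0.5, 0.4, 0.2]
grip_width: 0.0854
finger_force: 0.0
cheeks tri [0.58930017 0.13173723 0.06638966] [0.55319127 0.12611146 0.066745  ]
stop fixture xy [ 0.0005 -0.0028]
jawblue fixture xy [0.0016 0.0031]
ck1 fixture xy [ 0.0182 -0.0006]
ck2 fixture xy [-0.0184 -0.0003]
```

```bash
python3 -m crank '{"travel":[[0.5,1.0,-2],[0.5,1.0,-5],[0.5,1.0,-7.5],[0.5,1.0,-9],[0.5,1.0,-10]],"turn":[[0,0,0],[0,0,0],[0,0,0],[0,0,0],[0,0,0]],"gripper":[0,0,0,0,0]}' 25
python3 -m crank '{"travel":[[0,0,-0.2],[0,0,-0.2],[0,0,-0.2],[0,0,-0.2],[0,0,-0.2]],"turn":[[0,0,0],[0,0,0],[0,0,0],[0,0,0],[0,0,0]],"gripper":[0,0.2,0.4,0.5,0.6]}'
python3 -m crank '{"travel":[[0,0,0],[0,0,0],[0,0,0],[0,0,0],[0,0,0]],"turn":[[0,0,0],[0,0,0],[0,0,0],[0,0,0],[0,0,0]],"gripper":[0.7,0.8,1,1,1]}'
python3 -m crank '{"travel":[[0,0,0],[0,0,0],[0,0,0],[0,0,0],[0,0,0]],"turn":[[0,0,0],[0,0,0],[0,0,0],[0,0,0],[0,0,0]],"gripper":[1,1,1,1,1]}'
```

```text
clock: 2.1
position: [0.4945, -0.2647, 0.0708]
tool_rot: [-3.141, 0.001, 0.101]
force: [0.2, -0.2, 0.5]
grip_width: 0.0854
finger_force: 0.0
clock: 2.6
position: [0.4952, -0.2643, 0.0698]
tool_rot: [3.141, -0.001, 0.102]
force: [-0.0, -0.4, 0.2]
grip_width: 0.034
finger_force: 0.0
clock: 3.1
position: [0.495, -0.2642, 0.0696]
tool_rot: [3.141, -0.0, 0.102]
force: [-1.6, 0.7, 5.7]
grip_width: 0.0218
finger_force: 25.9
clock: 3.6
position: [0.495, -0.2643, 0.0696]
tool_rot: [3.141, -0.0, 0.102]
force: [-1.3, 0.0, 5.5]
grip_width: 0.0217
finger_force: 25.9
```

Gripped: the width of 21.8 mm matches the 22 mm head. Next, lift and check which way the slope faces.

```bash
python3 -m crank '{"travel":[[0,0,0],[0,0,1],[0,0,2.5],[0,0,4.5],[0,0,6.5]],"turn":[[0,0,0],[0,0,0],[0,0,0],[0,0,0],[0,0,0]],"gripper":[1,1,1,1,1]}' 50
python3 -m crank '{"travel":[[0,0,2],[0,0,4],[0,0,6],[0,0,6],[0,0,6]],"turn":[[0,0,0],[0,0,0],[0,0,0],[0,0,0],[0,0,0]],"gripper":[1,1,1,1,1]}'
python3 - <<'E'
from h import *
from workcell import bot
ims=[]
for n in("side","top"):
    f=bot.grab_frame(n); np.savez(f"pics/{n}1.npz",**f)
    p=bot.observe()["position"]; u=proj(f,np.array(p)); print(n,u)
    ims.append(crop(f,int(u[0])-33,int(u[1])-30,66,80,6))
cv2.imwrite("pics/c2.png",np.hstack(ims))
E
```

```text
clock: 4.1
position: [0.4948, -0.2641, 0.1355]
tool_rot: [-3.142, 0.0, 0.102]
force: [1.1, -0.4, -0.4]
grip_width: 0.0212
finger_force: 48.9
clock: 4.6
position: [0.4949, -0.2642, 0.1947]
tool_rot: [3.141, -0.001, 0.102]
force: [-0.3, -0.4, -1.5]
grip_width: 0.0213
finger_force: 48.9
side [265.50205877 207.77791531]
top [352.51057621 206.00709628]
```

View pics/c2.png

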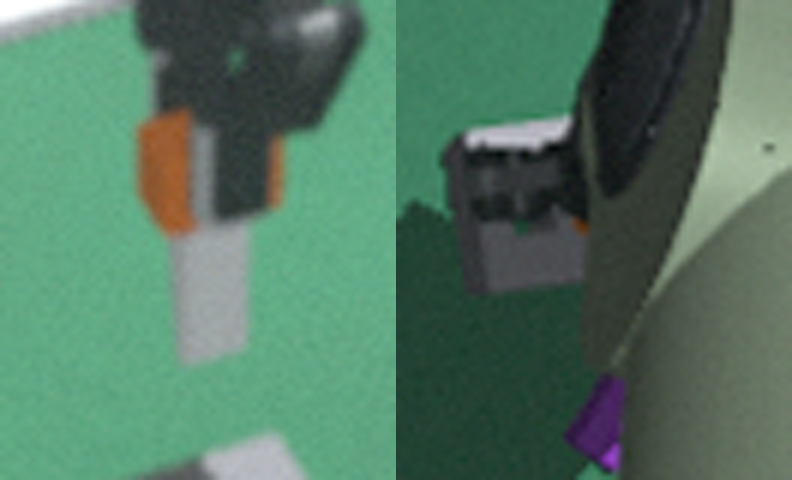

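The key hangs upright between the fingers, with its shank's lower corners at about side px (262,237) and (273,234). I'll check those against both slope hypotheses numerically.

```bash
python3 - <<'E'
from h import *
f=load("side1")
a=.102;R=np.array([[np.cos(a),-np.sin(a),0],[np.sin(a),np.cos(a),0],[0,0,1]])
o=np.array([.4949,-.2642,.1361])
def c(p): return np.round((proj(f,o+R@np.array(p)/1000)-[232,177]+.5)*6,0)
print("unfl tip near",c((-10,-5,0)),c((10,-5,0)),"top",c((-10,-5,54)),c((10,-5,54)),"far left tip/top",c((-10,-1,0)),c((-10,8,54)))
print("flip tip near",c((-10,1,0)),c((10,1,0)),"top",c((-10,-8,54)),c((10,-8,54)),"far left",c((-10,5,0)),c((-10,5,54)))
print("head bottom near",c((-18,-11,54)),c((18,-11,54)),"far left",c((-18,11,54)))
# edges of shank per row: non-green low-saturation
im=cv2.resize(f["pixels"][177:257,232:298],None,fx=6,fy=6,interpolation=cv2.INTER_CUBIC);h=cv2.cvtColor(im,cv2.COLOR_RGB2HSV)
for r in range(250,380,10):
    x=np.where((h[r,:,1]<70))[0]; 
    if len(x):print(r,x.min(),x.max(), h[r,x.min()+6:x.max()-4:6,2].tolist())
E
```

```text
unfl tip near [179. 364.] [242. 345.] top [179. 219.] [245. 201.] far left tip/top [173. 355.] [160. 191.]
flip tip near [170. 351.] [234. 332.] top [183. 225.] [250. 207.] far left [165. 342.] [164. 198.]
head bottom near [160. 239.] [281. 206.] far left [129. 192.]
250 169 250 [148, 149, 162, 164, 169, 167, 166, 166, 168, 172, 167, 165]
260 170 249 [148, 150, 163, 164, 165, 168, 163, 167, 166, 165, 164, 169]
270 170 249 [148, 154, 160, 167, 167, 165, 166, 165, 166, 168, 168, 165]
280 171 248 [153, 150, 161, 163, 166, 166, 166, 169, 167, 166, 167, 163]
290 171 248 [148, 155, 160, 163, 166, 163, 166, 167, 165, 166, 163, 167]
300 172 248 [151, 156, 163, 167, 168, 167, 165, 166, 166, 166, 168]
310 173 249 [149, 156, 163, 165, 164, 169, 168, 163, 166, 167, 164]
320 173 249 [150, 159, 163, 167, 166, 166, 168, 167, 169, 168, 166]
330 175 248 [155, 154, 159, 167, 168, 166, 167, 165, 164, 166, 163]
340 175 247 [153, 163, 167, 166, 165, 168, 171, 167, 163, 167, 170]
350 176 243 [155, 156, 164, 165, 165, 164, 166, 166, 166, 166]
360 178 216 [159, 164, 166, 164, 167]
```

The unflipped fit matches: the right edge is vertical and the left edge slopes in, so the slope faces +y as needed. Next, carry it over to the slot.

```bash
python3 -m crank '{"travel":[[0.5,3,0],[1.5,7,0],[2.3,11,0],[3.1,15,0],[3.9,19,0]],"turn":[[0,0,0],[0,0,1],[0,0,2],[0,0,3],[0,0,3]],"gripper":[1,1,1,1,1]}'
python3 -m crank '{"travel":[[0.8,4,0],[1.6,8,0],[2.4,12,0],[3.1,16,0],[3.4,18,0]],"turn":[[0,0,0],[0,0,0],[0,0,0],[0,0,0],[0,0,0]],"gripper":[1,1,1,1,1]}'
python3 -m crank '{"travel":[[0.1,1.5,0],[0.2,2.6,-1],[0.2,2.6,-2.5],[0.2,2.6,-4],[0.2,2.6,-4.5]],"turn":[[0,0,0],[0,0,0],[0,0,0],[0,0,0],[0,0,0]],"gripper":[1,1,1,1,1]}'
python3 -m crank '{"travel":[[0,0,0],[0,0,0],[0,0,0],[0,0,0],[0,0,0]],"turn":[[0,0,0],[0,0,0],[0,0,0],[0,0,0],[0,0,0]],"gripper":[1,1,1,1,1]}'
python3 - <<'E'
from h import *
from workcell import bot
print(bot.observe()["position"],bot.observe()["tool_rot"])
ims=[]
for n,(u,v) in(("side",(213,98)),("top",(155,145))):
    f=bot.grab_frame(n); np.savez(f"pics/{n}2.npz",**f); ims.append(crop(f,u,v,66,80,6))
cv2.imwrite("pics/c3.png",np.hstack(ims))
E
```

```text
clock: 5.2
position: [0.5336, -0.0726, 0.1936]
tool_rot: [-3.141, 0.001, 0.155]
force: [0.8, -0.1, 0.1]
grip_width: 0.0213
finger_force: 49.0
clock: 5.7
position: [0.5675, 0.1098, 0.1934]
tool_rot: [-3.14, 0.001, 0.157]
force: [-0.1, -0.8, -1.5]
grip_width: 0.021
finger_force: 49.0
clock: 6.2
position: [0.569, 0.1306, 0.1472]
tool_rot: [3.141, 0.003, 0.153]
force: [0.1, -1.2, 0.2]
grip_width: 0.0208
finger_force: 49.0
clock: 6.7
position: [0.5701, 0.1318, 0.1497]
tool_rot: [-3.142, -0.001, 0.154]
force: [0.2, -0.6, -0.5]
grip_width: 0.0207
finger_force: 49.0
[0.5700832  0.13181434 0.14965556] [-3.14151065e+00 -5.59365505e-04  1.53949798e-01]
```

View pics/c3.png

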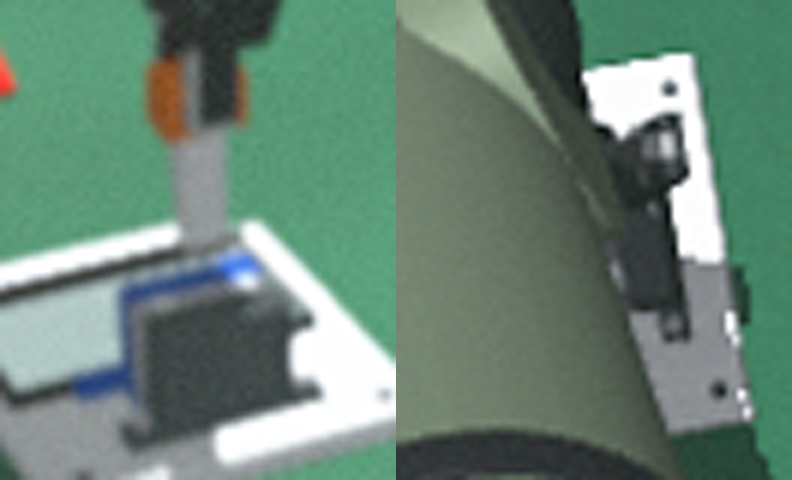

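In the side view the shank bottom is centred at about px (246.7,138.3) and the cheek midpoint is u≈246.4, so x is aligned to within a millimetre. The top view is occluded by the arm. I'll descend by feel.

```bash
python3 -m crank '{"travel":[[0,0,-0.8],[0,0,-1.6],[0,0,-2],[0,0,-2.1],[0,0,-2.2]],"turn":[[0,0,0],[0,0,0],[0,0,0],[0,0,0],[0,0,0]],"gripper":[1,1,1,1,1]}'
python3 -m crank '{"travel":[[0,0,-0.1],[0,0,-0.2],[0,0,-0.3],[0,0,-0.4],[0,0,-0.4]],"turn":[[0,0,0],[0,0,0],[0,0,0],[0,0,0],[0,0,0]],"gripper":[1,1,1,1,1]}'
```

```text
clock: 7.3
position: [0.5699, 0.1318, 0.1271]
tool_rot: [-3.142, 0.0, 0.154]
force: [-0.8, 0.1, -0.4]
grip_width: 0.021
finger_force: 49.0
clock: 7.8
position: [0.5699, 0.1318, 0.1232]
tool_rot: [-3.142, 0.0, 0.154]
force: [-0.2, -0.1, -1.0]
grip_width: 0.0211
finger_force: 49.0
```

```bash
python3 -m crank '{"travel":[[0,0,-0.1],[0,0,-0.2],[0,0,-0.3],[0,0,-0.4],[0,0,-0.4]],"turn":[[0,0,0],[0,0,0],[0,0,0],[0,0,0],[0,0,0]],"gripper":[1,1,1,1,1]}'
python3 -m crank '{"travel":[[0,0,-0.1],[0,0,-0.2],[0,0,-0.3],[0,0,-0.3],[0,0,-0.3]],"turn":[[0,0,0],[0,0,0],[0,0,0],[0,0,0],[0,0,0]],"gripper":[1,1,1,1,1]}'
```

```text
clock: 8.3
position: [0.5699, 0.1318, 0.1191]
tool_rot: [-3.142, 0.0, 0.154]
force: [0.8, -0.3, -0.1]
grip_width: 0.0206
finger_force: 49.0
clock: 8.8
position: [0.5699, 0.1318, 0.1163]
tool_rot: [-3.142, 0.0, 0.154]
force: [-0.7, -0.6, -0.1]
grip_width: 0.0207
finger_force: 49.0
```

```bash
python3 -m crank '{"travel":[[0,-0.05,0],[0.01,-0.1,0],[0.01,-0.1,0],[0.01,-0.1,0],[0.01,-0.1,0]],"turn":[[0,0,0],[0,0,0],[0,0,0],[0,0,0],[0,0,0]],"gripper":[1,1,1,1,1]}'
python3 -m crank '{"travel":[[0,0,-0.1],[0,0,-0.2],[0,0,-0.3],[0,0,-0.4],[0,0,-0.4]],"turn":[[0,0,0],[0,0,0],[0,0,0],[0,0,0],[0,0,0]],"gripper":[1,1,1,1,1]}'
```

```text
clock: 9.3
position: [0.57, 0.1308, 0.1163]
tool_rot: [-3.142, 0.0, 0.154]
force: [0.1, -0.6, -0.3]
grip_width: 0.0212
finger_force: 49.0
clock: 9.8
position: [0.5699, 0.1308, 0.1121]
tool_rot: [3.142, 0.0, 0.154]
force: [0.3, 0.9, -1.3]
grip_width: 0.0207
finger_force: 49.0
```

```bash
python3 -m crank '{"travel":[[0,-0.05,0],[0.01,-0.1,0],[0.01,-0.1,0],[0.01,-0.1,0],[0.01,-0.1,0]],"turn":[[0,0,0],[0,0,0],[0,0,0],[0,0,0],[0,0,0]],"gripper":[1,1,1,1,1]}'
python3 -m crank '{"travel":[[0,0,-0.1],[0,0,-0.2],[0,0,-0.3],[0,0,-0.3],[0,0,-0.3]],"turn":[[0,0,0],[0,0,0],[0,0,0],[0,0,0],[0,0,0]],"gripper":[1,1,1,1,1]}'
```

```text
clock: 10.3
position: [0.5702, 0.1298, 0.1123]
tool_rot: [-3.142, -0.0, 0.154]
force: [1.0, -0.1, 0.1]
grip_width: 0.0212
finger_force: 49.0
clock: 10.8
position: [0.5701, 0.1298, 0.1093]
tool_rot: [3.142, 0.0, 0.154]
force: [0.6, 0.2, -0.7]
grip_width: 0.0213
finger_force: 49.0
```

```bash
python3 -m crank '{"travel":[[0,-0.05,0],[0,-0.1,0],[0,-0.1,0],[0,-0.1,0],[0,-0.1,0]],"turn":[[0,0,0],[0,0,0],[0,0,0],[0,0,0],[0,0,0]],"gripper":[1,1,1,1,1]}'
python3 -m crank '{"travel":[[0,0,-0.1],[0,0,-0.2],[0,0,-0.2],[0,0,-0.2],[0,0,-0.2]],"turn":[[0,0,0],[0,0,0],[0,0,0],[0,0,0],[0,0,0]],"gripper":[1,1,1,1,1]}'
```

```text
clock: 11.3
position: [0.5701, 0.1292, 0.1093]
tool_rot: [-3.141, -0.0, 0.154]
force: [-0.5, 4.2, -0.8]
grip_width: 0.0213
finger_force: 49.0
clock: 11.8
position: [0.5702, 0.1291, 0.1072]
tool_rot: [-3.141, -0.0, 0.154]
force: [-0.4, 5.3, -0.3]
grip_width: 0.0209
finger_force: 49.2
```

```bash
python3 -m crank '{"travel":[[0,0.05,0],[0,0.05,-0.1],[0,0.05,-0.2],[0,0.05,-0.2],[0,0.05,-0.2]],"turn":[[0,0,0],[0,0,0],[0,0,0],[0,0,0],[0,0,0]],"gripper":[1,1,1,1,1]}' 20
python3 -m crank '{"travel":[[0,0,0],[0,0,0],[0,0,0],[0,0,0],[0,0,0]],"turn":[[0,0,0],[0,0,0],[0,0,0],[0,0,0],[0,0,0]],"gripper":[0.7,0.65,0.6,0.55,0.5]}'
python3 -m crank '{"travel":[[0,0,0],[0,0,0],[0,0,0],[0,0,0],[0,0,0]],"turn":[[0,0,0],[0,0,0],[0,0,0],[0,0,0],[0,0,0]],"gripper":[0.4,0.4,0.3,0.3,0.3]}'
python3 - <<'E'
from h import *
from workcell import bot
f=bot.grab_frame("side"); np.savez("pics/side3.npz",**f); cv2.imwrite("pics/c4.png",crop(f,200,80,90,100,6))
E
```

```text
clock: 12.3
position: [0.57, 0.1292, 0.1051]
tool_rot: [3.142, 0.0, 0.154]
force: [0.9, 3.0, -3.0]
grip_width: 0.0211
finger_force: 48.8
clock: 12.8
position: [0.5701, 0.1292, 0.1053]
tool_rot: [3.142, 0.0, 0.154]
force: [-0.2, -0.1, -0.3]
grip_width: 0.0432
finger_force: 0.0
clock: 13.3
position: [0.5701, 0.1293, 0.1053]
tool_rot: [-3.142, -0.0, 0.154]
force: [0.2, 1.1, 0.5]
grip_width: 0.0599
finger_force: 0.0
```

View pics/c4.png

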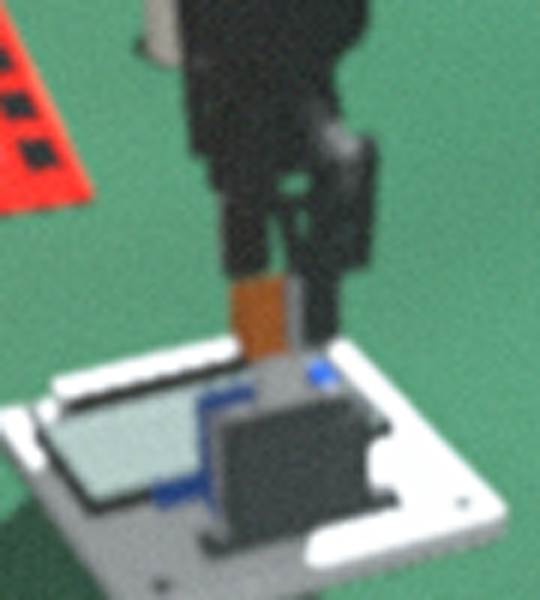

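The key stands in the slot, released, with the orange head at crop (262,318) looking upright. Next, raise, shut the fingers, and come down on the head.

```bash
python3 -m crank '{"travel":[[0,0,1],[0,0,2.5],[0,0,4],[0,0,4.5],[0,0,4.5]],"turn":[[0,0,0],[0,0,0],[0,0,0],[0,0,0],[0,0,0]],"gripper":[0.3,0.3,0.3,0.6,1]}'
python3 -m crank '{"travel":[[0,0,0],[0,0,0],[0,0,0],[0,0,0],[0,0,0]],"turn":[[0,0,0],[0,0,0],[0,0,0],[0,0,0],[0,0,0]],"gripper":[1,1,1,1,1]}'
python3 -m crank '{"travel":[[0,0,0],[0,0,0],[0,0,0],[0,0,0],[0,0,0]],"turn":[[0,0,0],[0,0,0],[0,0,0],[0,0,0],[0,0,0]],"gripper":[1,1,1,1,1]}'
python3 - <<'E'
from h import *
from workcell import bot
ims=[]
for n,(u,v) in(("side",(213,90)),("top",(155,145))):
    f=bot.grab_frame(n); np.savez(f"pics/{n}4.npz",**f); ims.append(crop(f,u,v,66,80,6))
cv2.imwrite("pics/c5.png",np.hstack(ims))
o=bot.observe();print(o["force"],o["position"],o["grip_width"])
E
```

```text
clock: 13.85
position: [0.5707, 0.1294, 0.1516]
tool_rot: [-3.141, -0.002, 0.154]
force: [-0.3, 0.3, -0.4]
grip_width: 0.0315
finger_force: 0.0
clock: 14.35
position: [0.57, 0.1293, 0.1501]
tool_rot: [3.142, 0.0, 0.154]
force: [0.1, -0.3, -0.7]
grip_width: -0.0001
finger_force: 0.0
clock: 14.85
position: [0.5701, 0.1293, 0.1503]
tool_rot: [-3.142, -0.0, 0.154]
force: [0.3, 0.6, -0.5]
grip_width: -0.0001
finger_force: 0.0
[0.65221501 0.84607348 0.1899692 ] [0.57013182 0.12928543 0.15030826] -1.0006722428057902e-05
```

View pics/c5.png

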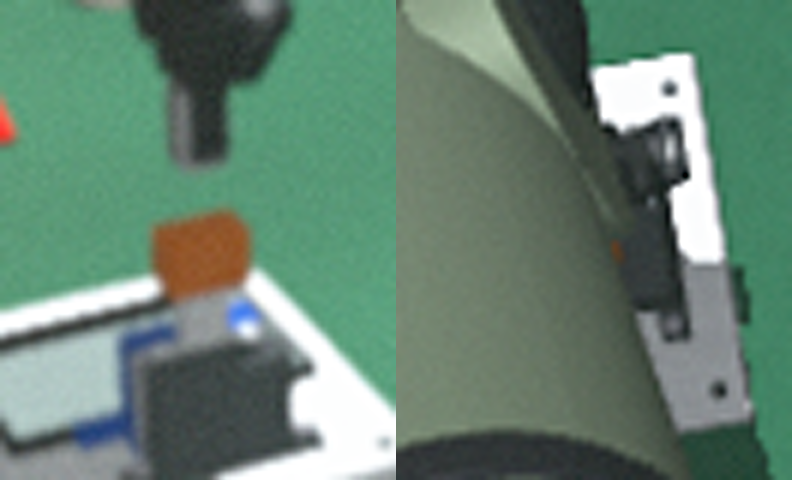

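The key stands upright alone in the slot, with the shut fingers centred over its head at crop (200,165) above (203,255). I'll press down gradually.

```bash
python3 -m crank '{"travel":[[0,0,-1],[0,0,-1.8],[0,0,-2.0],[0,0,-2.1],[0,0,-2.2]],"turn":[[0,0,0],[0,0,0],[0,0,0],[0,0,0],[0,0,0]],"gripper":[1,1,1,1,1]}'
python3 -m crank '{"travel":[[0,0,-0.05],[0,0,-0.1],[0,0,-0.15],[0,0,-0.2],[0,0,-0.2]],"turn":[[0,0,0],[0,0,0],[0,0,0],[0,0,0],[0,0,0]],"gripper":[1,1,1,1,1]}'
python3 -m crank '{"travel":[[0,0,-0.05],[0,0,-0.1],[0,0,-0.15],[0,0,-0.2],[0,0,-0.2]],"turn":[[0,0,0],[0,0,0],[0,0,0],[0,0,0],[0,0,0]],"gripper":[1,1,1,1,1]}'
```

```text
clock: 15.45
position: [0.5701, 0.1294, 0.1282]
tool_rot: [-3.142, 0.0, 0.154]
force: [-0.4, -0.3, 0.1]
grip_width: -0.0
finger_force: 0.0
clock: 15.95
position: [0.5701, 0.1293, 0.1263]
tool_rot: [3.142, 0.0, 0.154]
force: [-0.3, -0.1, 0.2]
grip_width: -0.0002
finger_force: 0.0
clock: 16.45
position: [0.5701, 0.1293, 0.1242]
tool_rot: [-3.142, 0.0, 0.154]
force: [-0.2, 0.2, -0.2]
grip_width: 0.0
finger_force: 0.0
```

```bash
python3 -m crank '{"travel":[[0,0,-0.05],[0,0,-0.1],[0,0,-0.15],[0,0,-0.15],[0,0,-0.15]],"turn":[[0,0,0],[0,0,0],[0,0,0],[0,0,0],[0,0,0]],"gripper":[1,1,1,1,1]}'
python3 -m crank '{"travel":[[0,0,-0.05],[0,0,-0.1],[0,0,-0.15],[0,0,-0.15],[0,0,-0.15]],"turn":[[0,0,0],[0,0,0],[0,0,0],[0,0,0],[0,0,0]],"gripper":[1,1,1,1,1]}'
```

```text
clock: 16.95
position: [0.5701, 0.1293, 0.1228]
tool_rot: [-3.142, 0.0, 0.154]
force: [-0.7, -0.7, -1.0]
grip_width: 0.0003
finger_force: 0.0
clock: 17.45
position: [0.5701, 0.1293, 0.1213]
tool_rot: [-3.142, -0.0, 0.154]
force: [0.8, 0.2, 0.2]
grip_width: -0.0002
finger_force: 0.3
```

```bash
python3 -m crank '{"travel":[[0,0,-0.05],[0,0,-0.1],[0,0,-0.15],[0,0,-0.15],[0,0,-0.15]],"turn":[[0,0,0],[0,0,0],[0,0,0],[0,0,0],[0,0,0]],"gripper":[1,1,1,1,1]}'
python3 -m crank '{"travel":[[0,0,-0.03],[0,0,-0.06],[0,0,-0.1],[0,0,-0.1],[0,0,-0.1]],"turn":[[0,0,0],[0,0,0],[0,0,0],[0,0,0],[0,0,0]],"gripper":[1,1,1,1,1]}'
```

```text
clock: 17.95
position: [0.5701, 0.1293, 0.1197]
tool_rot: [-3.142, -0.0, 0.154]
force: [-0.1, -0.4, 0.8]
grip_width: 0.0003
finger_force: 0.3
clock: 18.45
position: [0.5701, 0.1293, 0.1188]
tool_rot: [-3.142, -0.0, 0.154]
force: [-0.2, -0.4, 1.9]
grip_width: 0.0001
finger_force: 0.5
```

```bash
python3 -m crank '{"travel":[[0,0,-0.03],[0,0,-0.06],[0,0,-0.1],[0,0,-0.1],[0,0,-0.1]],"turn":[[0,0,0],[0,0,0],[0,0,0],[0,0,0],[0,0,0]],"gripper":[1,1,1,1,1]}'
python3 -m crank '{"travel":[[0,0,-0.03],[0,0,-0.06],[0,0,-0.1],[0,0,-0.1],[0,0,-0.1]],"turn":[[0,0,0],[0,0,0],[0,0,0],[0,0,0],[0,0,0]],"gripper":[1,1,1,1,1]}'
```

```text
clock: 18.95
position: [0.5701, 0.1293, 0.1178]
tool_rot: [-3.142, -0.0, 0.154]
force: [1.0, -0.1, 1.4]
grip_width: -0.0001
finger_force: 0.5
clock: 19.45
position: [0.5702, 0.1294, 0.1169]
tool_rot: [-3.142, -0.0, 0.154]
force: [0.6, 0.3, 5.4]
grip_width: -0.0001
finger_force: 2.2
```

```bash
python3 -m crank '{"travel":[[0,0,-0.03],[0,0,-0.06],[0,0,-0.1],[0,0,-0.1],[0,0,-0.1]],"turn":[[0,0,0],[0,0,0],[0,0,0],[0,0,0],[0,0,0]],"gripper":[1,1,1,1,1]}'
```

```text
clock: 19.95
position: [0.5702, 0.1293, 0.1158]
tool_rot: [-3.142, -0.0, 0.154]
force: [0.7, 0.2, 3.6]
grip_width: -0.0
finger_force: 2.1
```

```bash
python3 -m crank '{"travel":[[0,0,-0.03],[0,0,-0.06],[0,0,-0.1],[0,0,-0.1],[0,0,-0.1]],"turn":[[0,0,0],[0,0,0],[0,0,0],[0,0,0],[0,0,0]],"gripper":[1,1,1,1,1]}'
```

```text
clock: 20.45
position: [0.5704, 0.1294, 0.1153]
tool_rot: [-3.142, -0.001, 0.154]
force: [-0.2, -0.1, 10.2]
grip_width: 0.0
finger_force: 5.3
```

```bash
python3 -m crank '{"travel":[[0,0,-0.02],[0,0,-0.04],[0,0,-0.05],[0,0,-0.05],[0,0,-0.05]],"turn":[[0,0,0],[0,0,0],[0,0,0],[0,0,0],[0,0,0]],"gripper":[1,1,1,1,1]}'
```

```text
clock: 20.95
position: [0.5706, 0.1294, 0.1151]
tool_rot: [-3.142, -0.001, 0.154]
force: [-1.7, -1.2, 15.7]
grip_width: 0.0003
finger_force: 7.7
```

```bash
python3 -m crank '{"travel":[[0,0,-0.01],[0,0,-0.02],[0,0,-0.02],[0,0,-0.02],[0,0,-0.02]],"turn":[[0,0,0],[0,0,0],[0,0,0],[0,0,0],[0,0,0]],"gripper":[1,1,1,1,1]}'
```

```text
clock: 21.45
position: [0.5707, 0.1294, 0.1149]
tool_rot: [-3.142, -0.001, 0.154]
force: [-1.7, -0.7, 17.1]
grip_width: -0.0
finger_force: 8.4
```

```bash
python3 -m crank '{"travel":[[0,0,0],[0,0,0],[0,0,0],[0,0,-0.01],[0,0,-0.01]],"turn":[[0,0,0],[0,0,0],[0,0,0],[0,0,0],[0,0,0]],"gripper":[1,1,1,1,1]}'
python3 - <<'E'
from h import *
from workcell import bot
f=bot.grab_frame("side"); np.savez("pics/side5.npz",**f); cv2.imwrite("pics/c6.png",crop(f,213,90,66,80,7))
E
```

```text
clock: 21.95
position: [0.5707, 0.1294, 0.1149]
tool_rot: [-3.142, -0.002, 0.154]
force: [-2.4, -0.8, 16.7]
grip_width: -0.0
finger_force: 8.7
```

View pics/c6.png

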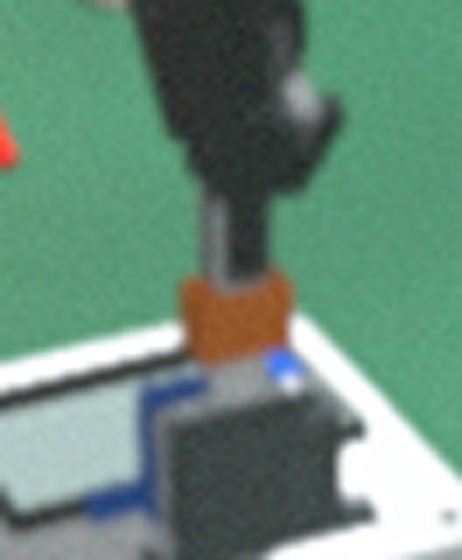

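```bash
python3 -m crank '{"travel":[[-0.02,0,-0.01],[-0.04,0,-0.02],[-0.05,0,-0.02],[-0.05,0,-0.02],[-0.05,0,-0.02]],"turn":[[0,0,0],[0,0,0],[0,0,0],[0,0,0],[0,0,0]],"gripper":[1,1,1,1,1]}'
```

```text
clock: 22.5
position: [0.5706, 0.1294, 0.1148]
tool_rot: [-3.141, -0.002, 0.154]
force: [0.9, -1.2, 16.6]
grip_width: 0.0002
finger_force: 8.4
```

```bash
python3 -m crank '{"travel":[[0,0,-0.01],[0,0,-0.02],[0,0,-0.02],[0,0,-0.02],[0,0,-0.02]],"turn":[[0,0,0],[0,0,0],[0,0,0],[0,0,0],[0,0,0]],"gripper":[1,1,1,1,1]}'
```

```text
clock: 23.0
position: [0.5706, 0.1294, 0.1148]
tool_rot: [-3.141, -0.002, 0.154]
force: [-0.4, -1.1, 19.8]
grip_width: -0.0001
finger_force: 9.9
```

```bash
python3 -m crank '{"travel":[[0,0,0.05],[0,0,0.1],[0,0,0.15],[0,0,0.15],[0,0,0.15]],"turn":[[0,0,0],[0,0,0],[0,0,0],[0,0,0],[0,0,0]],"gripper":[1,1,1,1,1]}'
python3 -m crank '{"travel":[[0,0,0.05],[0,0,0.1],[0,0,0.15],[0,0,0.15],[0,0,0.15]],"turn":[[0,0,0],[0,0,0],[0,0,0],[0,0,0],[0,0,0]],"gripper":[1,1,1,1,1]}'
python3 -m crank '{"travel":[[0,0,-0.05],[0,0,-0.1],[0,0,-0.15],[0,0,-0.15],[0,0,-0.15]],"turn":[[0,0,0],[0,0,0],[0,0,0],[0,0,0],[0,0,0]],"gripper":[1,1,1,1,1]}'
```

```text
clock: 23.5
position: [0.5693, 0.1292, 0.1148]
tool_rot: [3.142, 0.001, 0.154]
force: [0.4, -0.5, -0.1]
grip_width: -0.0002
finger_force: 0.2
clock: 24.0
position: [0.5696, 0.1293, 0.1166]
tool_rot: [-3.142, 0.0, 0.154]
force: [-1.5, 0.1, 0.5]
grip_width: 0.0001
finger_force: 0.0
clock: 24.5
position: [0.5696, 0.1293, 0.1151]
tool_rot: [3.142, 0.0, 0.154]
force: [-0.2, 0.9, -0.1]
grip_width: -0.0001
finger_force: 0.0
```

```bash
python3 -m crank '{"travel":[[0.03,0,-0.03],[0.05,0,-0.06],[0.05,0,-0.08],[0.05,0,-0.1],[0.05,0,-0.1]],"turn":[[0,0,0],[0,0,0],[0,0,0],[0,0,0],[0,0,0]],"gripper":[1,1,1,1,1]}'
python3 -m crank '{"travel":[[0,0,-0.01],[0,0,-0.02],[0,0,-0.03],[0,0,-0.04],[0,0,-0.04]],"turn":[[0,0,0],[0,0,0],[0,0,0],[0,0,0],[0,0,0]],"gripper":[1,1,1,1,1]}'
```

```text
clock: 25.0
position: [0.5704, 0.1294, 0.1147]
tool_rot: [-3.142, -0.001, 0.154]
force: [-2.8, -1.4, 9.7]
grip_width: -0.0002
finger_force: 5.1
clock: 25.5
position: [0.5706, 0.1294, 0.1146]
tool_rot: [-3.142, -0.001, 0.154]
force: [-4.0, -1.2, 14.9]
grip_width: -0.0001
finger_force: 7.2
```

```bash
python3 -m crank '{"travel":[[-0.02,0,-0.01],[-0.03,0,-0.02],[-0.03,0,-0.03],[-0.03,0,-0.04],[-0.03,0,-0.04]],"turn":[[0,0,0],[0,0,0],[0,0,0],[0,0,0],[0,0,0]],"gripper":[1,1,1,1,1]}'
python3 -m crank '{"travel":[[0,0,0],[0,0,0],[0,0,0],[0,0,0],[0,0,0]],"turn":[[0,0,0],[0,0,0],[0,0,0],[0,0,0],[0,0,0]],"gripper":[1,1,1,1,1]}'
```

```text
clock: 26.0
position: [0.5706, 0.1295, 0.1145]
tool_rot: [-3.141, -0.002, 0.154]
force: [-3.6, -1.2, 19.1]
grip_width: -0.0
finger_force: 9.3
clock: 26.5
position: [0.5706, 0.1294, 0.1145]
tool_rot: [-3.142, -0.002, 0.154]
force: [-2.5, -0.8, 18.6]
grip_width: -0.0002
finger_force: 9.3
```

A steady push of about 19 N is reached and holds. I'll retract and check.

```bash
python3 -m crank '{"travel":[[0,0,0.1],[0,0,0.3],[0,0,1],[0,0,3],[0,0,6]],"turn":[[0,0,0],[0,0,0],[0,0,0],[0,0,0],[0,0,0]],"gripper":[1,1,1,1,1]}'
python3 -m crank '{"travel":[[-2,-4,2],[-4,-8,2],[-4,-12,2],[-4,-16,2],[-4,-18,2]],"turn":[[0,0,0],[0,0,0],[0,0,0],[0,0,0],[0,0,0]],"gripper":[1,1,1,1,1]}'
python3 -m crank '{"travel":[[0,-3,0],[0,-3,0],[0,-3,0],[0,-3,0],[0,-3,0]],"turn":[[0,0,0],[0,0,0],[0,0,0],[0,0,0],[0,0,0]],"gripper":[1,1,1,1,1]}'
python3 - <<'E'
from h import *
from workcell import bot
ims=[]
for n,(u,v) in(("side",(200,110)),("top",(135,145))):
    f=bot.grab_frame(n); np.savez(f"pics/{n}6.npz",**f); ims.append(crop(f,u,v,98,85,4))
cv2.imwrite("pics/c7.png",np.hstack(ims))
E
```

```text
clock: 27.0
position: [0.569, 0.1291, 0.1731]
tool_rot: [3.141, 0.003, 0.154]
force: [0.2, -0.2, 0.5]
grip_width: 0.0003
finger_force: 0.0
clock: 27.5
position: [0.5294, -0.0543, 0.1939]
tool_rot: [3.14, -0.0, 0.151]
force: [0.5, -0.6, -0.3]
grip_width: -0.0004
finger_force: 0.0
clock: 28.0
position: [0.5299, -0.0796, 0.1934]
tool_rot: [-3.141, -0.0, 0.155]
force: [-0.6, -0.1, -0.5]
grip_width: 0.0003
finger_force: 0.0
```

View pics/c7.png

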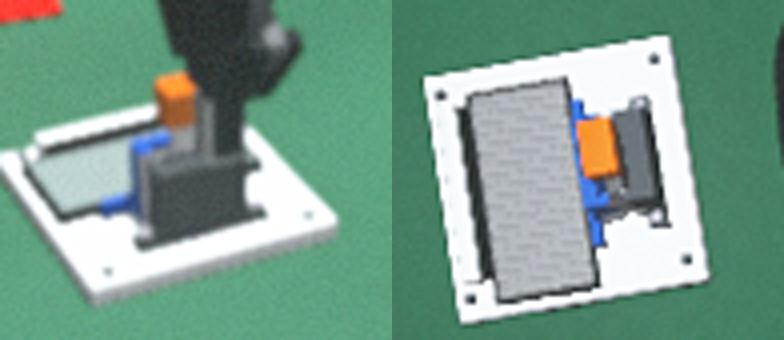

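The phone is in place and the key stands in the slot, with its head at top crop (598,148). I'll verify its position and tilt numerically.

```bash
python3 - <<'E'
from h import *
t=load("top6");u,v=170,160
im=cv2.resize(t["pixels"][v:v+45,u:u+40],None,fx=8,fy=8,interpolation=cv2.INTER_CUBIC);h=cv2.cvtColor(im,cv2.COLOR_RGB2HSV)
m0=cv2.inRange(h,(3,150,60),(20,255,255));th,_=cv2.threshold(h[...,2][m0>0].reshape(-1,1),0,255,cv2.THRESH_OTSU)
m=m0&cv2.inRange(h[...,2],int(th),255)
a=np.radians(8.9);o=np.array([.5703,.1291]);yv=np.array([-np.sin(a),np.cos(a)]);xv=np.array([np.cos(a),np.sin(a)])
for nm,mm in(("all",m0),("bright",m)):
    c=max(cv2.findContours(mm,cv2.RETR_EXTERNAL,cv2.CHAIN_APPROX_NONE)[0],key=cv2.contourArea);r=cv2.minAreaRect(c)
    b=(np.vstack([r[0],cv2.boxPoints(r)])+.5)/8-.5+[u,v]
    for z in(.1145,):
        P=np.array([plane(t,p,z)[:2] for p in b])-o; print(nm,th,r[2],np.round(np.c_[P@xv,P@yv]*1000,1).tolist())
E
```

```text
all 202.0 82.14668273925781 [[-0.2, -0.8], [18.9, 10.0], [18.0, -12.5], [-19.2, -11.6], [-18.3, 10.8]]
bright 202.0 80.53767395019531 [[1.0, 0.3], [18.6, 10.8], [18.3, -9.9], [-16.6, -10.1], [-16.3, 10.5]]
```

The head centre is within about 1 mm of the slot axis, so the key is upright. I'll hand the job in.

```bash
python3 -c "
from workcell import bot
print(bot.job_done())"
```

```text
the job is handed in; nothing more can be done
None
```

I handed the job in at about 28 s: the key is upright in the slot, pressed to about 19 N and let go, and the phone stayed in place; I had no direct reading of the clamp force, and the hand-in returned no verdict.

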